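Take the battery cover off the trainer's light unit

TASK

The light unit of the surgical trainer needs new batteries. Press its snap latch in just hard enough to free it, keep it pressed while you work the latch end of the battery cover up, then draw the cover's lugs out from under the other end without forcing anything, and set the cover down (not dropped) flat on the open table, grip bar up, clear of the unit. Leave the fresh cells, the peg board and the grasper where they are.

Things in the scene. Friction and masses are not known exactly. Their poses are not given: they have to be found in the camera images.
- unit: battery light unit of the trainer: a white box on rubber feet, 166 mm long, 94 wide, 60 high; it does not shift. Origin: on the table under the middle of the cover plate. x points along it to the latch end (end face 90 ahead), z up. The battery cover lies flush in its top. The latch end is a light grey end cap on a soft gasket; its fit differs by up to 2.5 mm along x between units (not measured).
- lug_lip (a point): middle of the lower inner edge of the unit's fixed lip at the end away from the latch (62 mm behind the unit's origin, 55.5 up; lip top at 60). The cover's lugs hook 5 mm under it. Swinging the latch end of the cover up turns the cover about this edge. Axes as the unit's.
- latch: springy snap latch moulded on the cover. Origin: centre of the outer face of its thumb pad, which stands above the end cap (71 mm above the table when shut), free to be pressed from outside. x points outwards, z up. Pad 32 wide, 18 high, 5 thick; only 8.5 of room behind it. Press inwards (-x): 1 mm of play, yields from 8.5 N on, then 0.5 N/mm; snaps off above 16 N.
- latch_nose (a point): tip of the latch nose (3 mm thick, 18.5 below the pad's centre), hooked under the end cap's lip (48 wide, top 58 above the table). It comes free after yielding 1.5 to 6.5 mm (at 9 to 12 N, differs between units; more if pulled up against the lip meanwhile) and meets a hard stop within 1 mm more: at 13 to 14 N it is free. Raised 8 mm or more and let go, it rests on the lip.
- cover_grip (a point): centre (half-way up) of the place to grip on the bar of the battery cover. Bar: 20 mm wide (y), 18 high, from 37 behind to 48 ahead of this point; x points to the latch, z up. It stands on a mid-grey plate 130 x 80 x 4, whose top is 9 below this point; cover about 0.12 kg. Fitted: 15 ahead of the unit's origin, 69 up.
- cover_lugs (a point): middle between the tips of the cover's two lugs, hooked 5 mm under lug_lip. With the latch end swung up by about 0.15 rad the latch clears the end cap; then draw the cover 10 mm towards the latch end and the lugs are out. More than 25 N between cover and unit breaks them.
- cover_foot (a point): point 23 mm below cover_grip, level with the ribs and latch bow on which the cover stands level when set down; the table between unit and grasper is free for it. While the latch is pressed and dragged upwards by friction, the cover swings about its lugs (140 from the pad) and the pad recedes by 1 mm in 8 mm of rise: follow it. If it will not rise, it is not free yet.
- pegboard: white peg board 110 x 85 x 18 with black pegs 30 tall; origin under its centre. To be left alone.
- cell_a: fresh battery cell standing upright, 33 in diameter, 61 tall; origin under its centre. To be left alone.
- cell_b: another such cell. To be left alone.
- grasper: laparoscopic grasper lying flat, about 440 long, black shaft, white ring handles; origin near the middle of its shaft. To be left alone.
Things that resemble listed ones, but are neither listed nor needed, are in the scene too. What is shaped like the unit but blue is not meant.

How it is judged:
By the outcome, as a careful person would: the job done as asked, in the order asked, and still so for the second after the job is handed in, with the robot touching nothing.
It also fails if it takes over 72 s, if anything falls off the work surface, if the arm or the gripper's body presses on something with over 40 N, if the wrist force passes 120 N, or if a joint passes its speed limit or range.

ROBOT

A 7-joint arm with a two-finger parallel gripper is mounted at the origin on the work surface. World frame = base frame: x ahead of the robot, y to its left, z up, the work surface at z = 0. Lengths are in m, angles in rad, forces in N, time in s.
With the tool pointing down it reaches from about 0.4 to 0.9 m from the base axis. Payload 5.5 kg.
Tool frame: the origin (TCP) lies midway between the tips of the shut fingers; the grasp point (between the pads) lies 19 mm behind it (bot.grasp_offset is the distance from the TCP to the grasp point, in m); z points along the fingers, y is the line along which they close (so a half turn about z gives the same grasp; the last joint's range is limited). The gripper opens to 85 mm and grips with 20 to 120 N. Pads are 22 mm wide; open, the fingers measure 114 mm over their backs; the gripper's body (76 mm by 85 mm) begins 54 mm behind the grasp point. The pads swing forward as they close: fully open they stand 13 mm farther back than shut.
Start: joints at [1.464, 0.501, -0.427, 1.55, 0.221, 1.138, -0.21], TCP at [0.235, -0.606, 0.231] pointing down, gripper open.
Joint ranges: [-2.88, 2.88], [-0.31, 2.03], [-1.54, 1.56], [0.2, 2.42], [-1.41, 4.55], [0.19, 2.02], [-2.57, 2.57]. Speed limits (rad/s): [2.57, 2.57, 3.14, 3.14, 3.14, 3.14, 3.14].

INTERFACE

Orientations are given as a rotation vector (axis times angle).
In Python, from cell import bot, imaging gives the robot as it stands.
- The arm moves only by the shell command python3 -m inch 'ROWS' [FORCE]. ROWS is JSON, a list of rows, each a list of 3 entries, a list of its own where there are three numbers: the opening in per cent of the stroke, from 0 (shut) to 100 (fully open), then the shift along the tool's x, y, z in units of 0.12 m (1.0 is 0.12 m), then the turn, a rotation vector about the tool's x, y, z in units of 90 degrees (1.0 is 90 degrees). In form: [[gripper, [dx, dy, dz], [wx, wy, wz]], ...]. A call has 1 to 10 rows; each row is the pose to reach, as a shift and turn from the pose commanded when the call began, along the tool's axes at that moment; what a row does not reach only later rows make up. A row lasts 1/12 s, in which the tool goes at most 41.7 mm and 7.16 degrees, less where a joint would pass 70% of its speed; a pose out of reach is approached as far as the arm can. A call with a number of a shift or a turn outside -1 to 1 is refused whole. A call with a gripper value outside its range is refused whole. The fingers move at their own pace and stop on an object; FORCE is the grip in N (left out, the last holds). Time passes only in rows, so rows that repeat a pose let the fingers close. It gives the time, the measured TCP pose, the force, the opening and the grip force at its end, in the units of the state.
- bot.get_state(): the state, without advancing time (a new reading comes with each control period).
- imaging.capture(name): name is "side" or "top"; returns a dict with "color" (400x640x3 uint8, red, green, blue), "z_map" (400x640 float32, m along the optical axis (not along the pixel's ray), 0 where there is no reading), "intrinsics" (3x3 intrinsics, pixels), "xyz" and "attitude" of the camera in the world. Camera axes: x right, y down, z forward; pixel columns grow to the right and rows downward; lengths in m; the calibration is good to about 2 mm. A picture is of the moment at which its call begins.
- bot.sign_off(): hands the job in; it is judged then, once.
The state is a dict: "time": time; "q": joint angles; "qvel": joint speeds; "joint_efforts": joint torques, N m; "position": TCP position; "eef_rot": TCP orientation; "wrist_force": force on the tool from outside, world axes, zero at the start; "ft_torque": the same for the moment, N m; "grip_width": finger opening in m; "grip_force": force on a finger pad.
Only numpy, scipy, OpenCV 4.12 (cv2) and the standard library are available. Lean on these libraries where they do the work, as an engineer would, in place of code of your own. Each camera call takes 0.05 s, during which the arm holds its last target. There are 200 camera calls.

## Working session

There is one attempt and no reset: what is moved stays moved. The work goes in short steps, Python scripts to look and compute and a shell command to move; the robot and the scene stay as the last step left them, time stands still between calls to the robot, and variables do not carry over. Pictures are saved under pics/ and viewed, at most 13 in all, crops included, and the job is handed in when it is done.

```bash
ls; mkdir -p pics; python3 - <<'E'
from cell import bot, imaging
import cv2, pickle
s=bot.get_state(); print({k:s[k] for k in("time","position","eef_rot","wrist_force","grip_width")})
for n in("top","side"):
    c=imaging.capture(n); pickle.dump(c,open(f"pics/{n}0.pkl","wb")); cv2.imwrite(f"pics/{n}0.png",c["color"][...,::-1]); print(n,c["xyz"],c["attitude"],c["intrinsics"])
E
```

```text
pics
{'time': 0.0, 'position': array([ 0.23465199, -0.6054289 ,  0.23026021]), 'eef_rot': array([-3.08616158e+00, -5.77231601e-01,  4.24900155e-04]), 'wrist_force': array([ 1.13046523, -0.22504785, -0.04052193]), 'grip_width': 0.08545053829554922}
top [0.31239636 0.04565298 1.46691783] [-2.15899965  2.11279421 -0.13613092] [[519.50243695   0.         311.94533688]
 [  0.         519.50243695 196.11775287]
 [  0.           0.           1.        ]]
side [ 0.14317035 -0.5092543   0.87380156] [-2.36262255  0.62293144 -0.25643652] [[406.67897103   0.         320.0223208 ]
 [  0.         406.67897103 195.48215962]
 [  0.           0.           1.        ]]
```

View pics/top0.png

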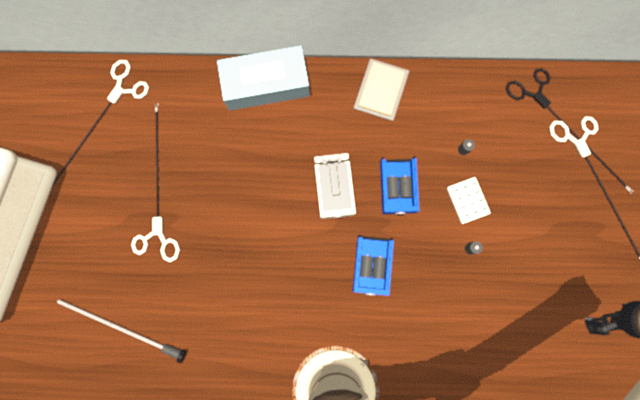

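View pics/side0.png

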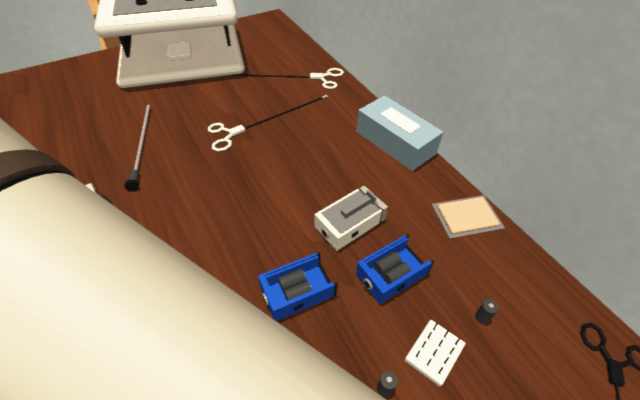

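Candidates: the white box with grip bar at top (335,186) / side (350,217); blue look-alikes at top (399,186) and (374,266), side (393,268) and (297,287); a blue-grey box at top (264,78). I choose the white one; its latch end is the upper end at top (332,158), side (375,198). The grasper between is at top (157,190). Next is a close crop and the measurement.

```bash
cat > h.py <<'E'
import numpy as np, pickle
from scipy.spatial.transform import Rotation as R
def cloud(c):
    z=c["z_map"]; K=c["intrinsics"]; v,u=np.mgrid[:z.shape[0],:z.shape[1]]
    p=np.stack([(u-K[0,2])*z/K[0,0],(v-K[1,2])*z/K[1,1],z],-1)
    P=p@R.from_rotvec(c["attitude"]).as_matrix().T+c["xyz"]; P[z==0]=np.nan; return P
E
python3 - <<'E'
from h import *; import cv2
ims=[]
for n,(u0,v0,u1,v1) in dict(top=(300,140,370,230),side=(300,175,400,255)).items():
    c=pickle.load(open(f"pics/{n}0.pkl","rb")); P=cloud(c)
    Q=P[v0:v1,u0:u1].reshape(-1,3); col=c["color"][v0:v1,u0:u1].reshape(-1,3).astype(int)
    ims.append(cv2.resize(c["color"][v0:v1,u0:u1,::-1],(390,500),interpolation=cv2.INTER_CUBIC) if n=="top" else cv2.resize(c["color"][v0:v1,u0:u1,::-1],(400,500)))
    print(n,"table z",np.nanmedian(P[250:300,200:290,2] if n=="top" else P[150:200,200:250,2]))
    m=(Q[:,2]>.045)&(Q[:,2]<.1)&(col[:,2]-col[:,0]<25)
    q=Q[m]; 
    r=cv2.minAreaRect(q[:,:2].astype(np.float32)); print("rect",r, cv2.boxPoints(r).round(4).tolist())
    b=q[q[:,2]>.0685]; r=cv2.minAreaRect(b[:,:2].astype(np.float32)); print("bar",len(b),r,np.percentile(b[:,2],[5,50,95]))
    print(np.histogram(q[:,2],bins=np.arange(.045,.09,.003)))
cv2.imwrite("pics/crop0.png",np.hstack(ims))
E
```

```text
top table z 0.001597585012888647
rect ((0.551365315914154, 0.016343027353286743), (0.17292079329490662, 0.094211645424366), 7.485475540161133) [[0.4595000147819519, 0.05180000141263008], [0.4717999994754791, -0.041600000113248825], [0.6431999802589417, -0.019099999219179153], [0.6309999823570251, 0.07429999858140945]]
bar 273 ((0.5427517294883728, 0.024305637925863266), (0.15348480641841888, 0.08282043039798737), 13.344605445861816) [0.07222112 0.0796016  0.08431099]
(array([ 15,  16,  34, 162, 463, 640, 362,  98,  10,  13,  56, 105,  66,
        19]), array([0.045, 0.048, 0.051, 0.054, 0.057, 0.06 , 0.063, 0.066, 0.069,
       0.072, 0.075, 0.078, 0.081, 0.084, 0.087]))
side table z 0.0013476717184722764
rect ((0.5429080724716187, -0.009730219841003418), (0.2192576825618744, 0.18983930349349976), 63.472991943359375) [[0.4090000092983246, -0.06539999693632126], [0.5788999795913696, -0.1501999944448471], [0.676800012588501, 0.04600000008940697], [0.5069000124931335, 0.13079999387264252]]
bar 310 ((0.5724625587463379, 0.01705857552587986), (0.10121556371450424, 0.033596012741327286), 4.02608060836792) [0.07043505 0.07825673 0.08162187]
(array([ 55,  74,  71,  80, 381, 988, 154,  32,  30,  25,  80, 145,  27,
         0]), array([0.045, 0.048, 0.051, 0.054, 0.057, 0.06 , 0.063, 0.066, 0.069,
       0.072, 0.075, 0.078, 0.081, 0.084, 0.087]))
```

View pics/crop0.png

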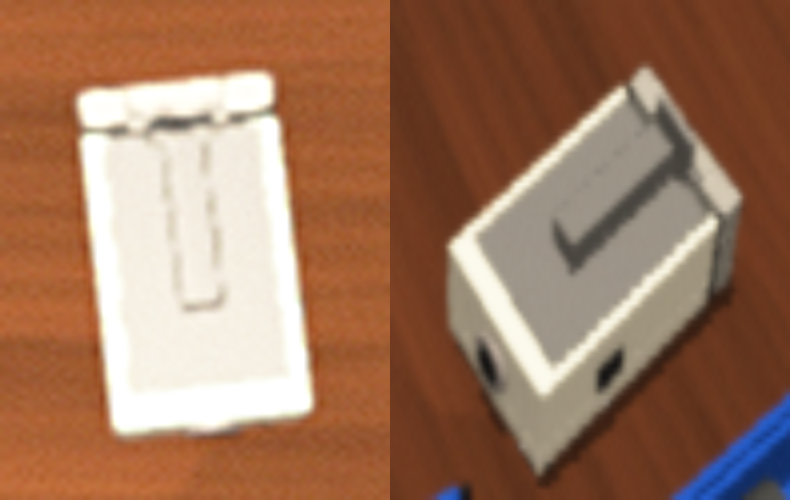

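The crop confirms the white box with the mid-grey cover. The latch pad is at the far end (crop right, ~(680,140)) and the lugs are at the near end.

```bash
python3 - <<'E'
from h import *; import cv2
def plane(c,uv,z):
    K=c["intrinsics"]; uv=np.asarray(uv,float); d=np.c_[(uv[:,0]-K[0,2])/K[0,0],(uv[:,1]-K[1,2])/K[1,1],np.ones(len(uv))]@R.from_rotvec(c["attitude"]).as_matrix().T
    return c["xyz"]+d*((z-c["xyz"][2])/d[:,2])[:,None]
c=pickle.load(open("pics/top0.pkl","rb"))
h=c["color"].astype(int); m=((h.min(-1)>150)).astype(np.uint8); m[:, :300]=0; m[:,370:]=0; m[:140]=0; m[230:]=0
k=max(cv2.findContours(m,0,1)[0],key=cv2.contourArea)[:,0]
w=plane(c,k,.06); r=cv2.minAreaRect(w[:,:2].astype(np.float32)); print("top white rect",r)
c=pickle.load(open("pics/side0.pkl","rb")); P=cloud(c)
q=P[175:255,300:400].reshape(-1,3); q=q[(q[:,2]>.073)&(q[:,2]<.09)]
yaw=np.radians(7.5)
for y in(5.5,6.5,7.5,8.5):
    a=np.radians(y); ux=q[:,:2]@[np.cos(a),np.sin(a)]; uy=q[:,:2]@[-np.sin(a),np.cos(a)]
    b=ux<np.percentile(ux,75); s=np.polyfit(ux[b],uy[b],1); print(y,"x",np.percentile(ux,[0.5,2,50,98,99.5]).round(4),"bar y",np.percentile(uy[b],[3,50,97]).round(4),"slope",s[0].round(4),len(ux))
im=cv2.resize(c["color"][180:250,305:395,::-1],(800,600),interpolation=cv2.INTER_CUBIC); cv2.imwrite("pics/crop1.png",im)
E
```

```text
top white rect ((0.551574170589447, 0.01515195518732071), (0.1760297566652298, 0.09898176789283752), 7.499500751495361)
5.5 x [0.5211 0.5224 0.57   0.62   0.6216] bar y [-0.052  -0.0432 -0.0326] slope 0.0266 268
6.5 x [0.5204 0.5216 0.5692 0.6192 0.6207] bar y [-0.0618 -0.0526 -0.0425] slope 0.0105 268
7.5 x [0.5194 0.5206 0.5684 0.6181 0.6196] bar y [-0.0715 -0.0628 -0.0523] slope -0.0056 268
8.5 x [0.5183 0.5194 0.5673 0.6169 0.6184] bar y [-0.081  -0.0726 -0.0619] slope -0.0217 268
```

View pics/crop1.png

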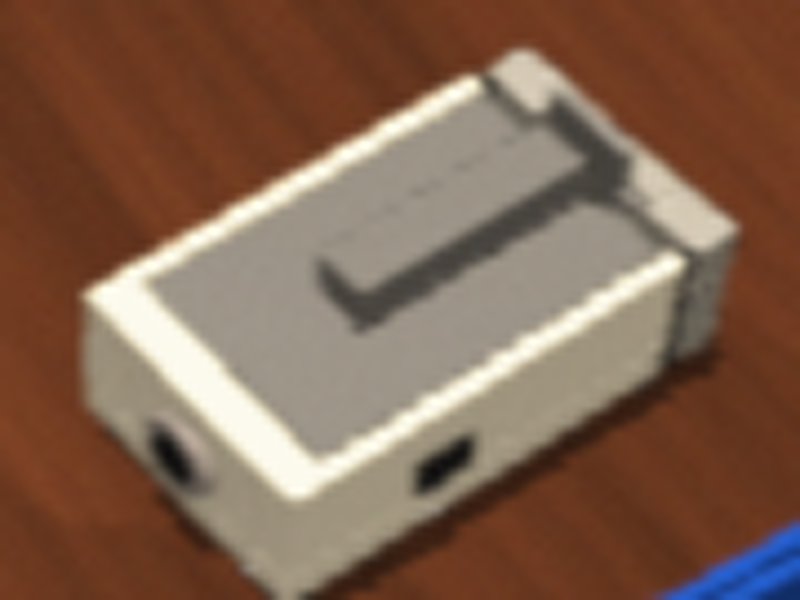

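The side crop shows the bar ending in the pad at the upper right (~(590,150)) and the lugs' lip at the lower left (~(220,380)). Estimate: yaw 7.5°, origin about (0.545, 0.012), pad face about 77 mm ahead. I'll approach high with the fingers shut.

```bash
python3 -m inch '[[0,[0.3,-0.2,0],[0,0,0.05]],[0,[0.6,-0.4,0],[0,0,0.1]],[0,[1,-0.7,0],[0,0,0.15]],[0,[1,-0.7,0],[0,0,0.15]],[0,[1,-0.7,0],[0,0,0.15]]]' 20
```

```text
time: 0.52
position: [0.3214, -0.4781, 0.2314]
eef_rot: [-3.131, -0.225, -0.003]
wrist_force: [1.1, 0.8, 0.2]
grip_width: 0.0257
grip_force: 0.0
```

```bash
for i in 1 2 3; do python3 -m inch '[[0,[0.2,-0.25,0],[0,0,0]],[0,[0.45,-0.5,0],[0,0,0]],[0,[0.7,-0.75,0],[0,0,0]],[0,[0.83,-0.94,0],[0,0,0]]]'|grep pos; done; python3 -m inch '[[0,[0.2,-0.25,0],[0,0,0]],[0,[0.45,-0.5,0.1],[0,0,0]],[0,[0.7,-0.75,0.3],[0,0,0]],[0,[0.83,-0.94,0.6],[0,0,0]],[0,[0.83,-0.94,0.6],[0,0,0]],[0,[0.83,-0.94,0.6],[0,0,0]]]'
python3 - <<'E'
from h import *; from cell import bot,imaging; import cv2
s=bot.get_state(); print(s["position"],s["eef_rot"])
for n in("top","side"):
    c=imaging.capture(n); pickle.dump(c,open(f"pics/{n}1.pkl","wb"))
    # project TCP and bar estimate
    K=c["intrinsics"]; Rm=R.from_rotvec(c["attitude"]).as_matrix()
    f=lambda p:(lambda q:(K@q/q[2])[:2].round(1))(Rm.T@(np.array(p)-c["xyz"]))
    p=s["position"]; print(n,"tcp px",f(p)); u0,v0=(290,110) if n=="top" else (310,140); cv2.imwrite(f"pics/{n}1c.png",cv2.resize(c["color"][v0:v0+110,u0:u0+120,::-1],(780,600)[:2] if 0 else (654,600),interpolation=cv2.INTER_CUBIC))
E
```

```text
position: [0.4026, -0.3563, 0.2313]
position: [0.4861, -0.2311, 0.2315]
position: [0.5695, -0.106, 0.2313]
time: 2.02
position: [0.649, 0.0194, 0.1552]
eef_rot: [-3.132, -0.218, 0.01]
wrist_force: [-0.2, 0.4, -0.0]
grip_width: -0.0004
grip_force: 0.0
[0.64896705 0.01935459 0.15519601] [-3.13155771 -0.21825526  0.01005891]
top tcp px [334.2 142. ]
side tcp px [385.2 169.8]
```

View pics/side1c.png

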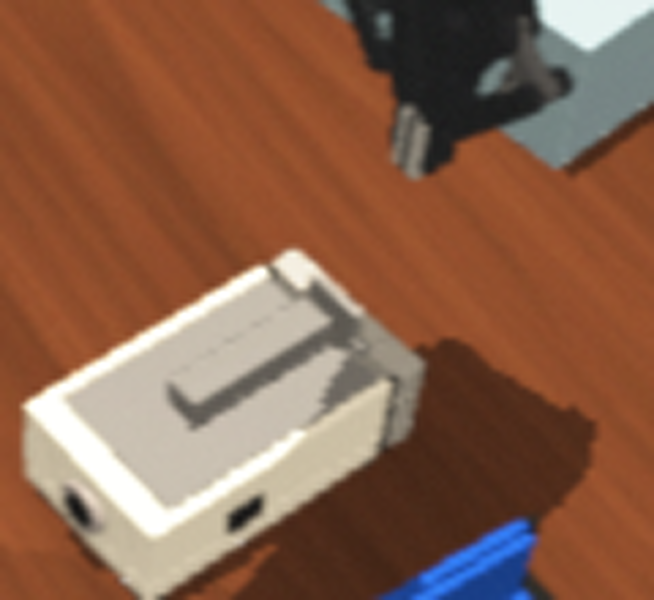

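The side crop shows the shut finger tips at about (412,172), with the TCP projected at (410,162), so the side camera reads roughly 2–3 mm towards itself. The pad is in view at about (345,320). I'll lower the fingers outside the pad.

```bash
python3 -m inch '[[0,[0,-0.06,0.3],[0,0,0]],[0,[0,-0.06,0.6],[0,0,0]],[0,[0,-0.06,0.75],[0,0,0]],[0,[0,-0.06,0.75],[0,0,0]],[0,[0,-0.06,0.75],[0,0,0]]]'
python3 - <<'E'
from h import *; from cell import bot,imaging; import cv2
s=bot.get_state(); print(s["position"],s["wrist_force"])
c=imaging.capture("side"); pickle.dump(c,open("pics/side2.pkl","wb"))
cv2.imwrite("pics/side2c.png",cv2.resize(c["color"][170:245,310:410,::-1],(800,600),interpolation=cv2.INTER_CUBIC))
E
```

```text
time: 2.53
position: [0.6501, 0.0205, 0.0702]
eef_rot: [3.134, 0.206, 0.0]
wrist_force: [0.7, 0.1, 0.7]
grip_width: 0.0002
grip_force: 0.0
[0.65014666 0.02050541 0.07019756] [0.72615831 0.12008131 0.7161525 ]
```

View pics/side2c.png

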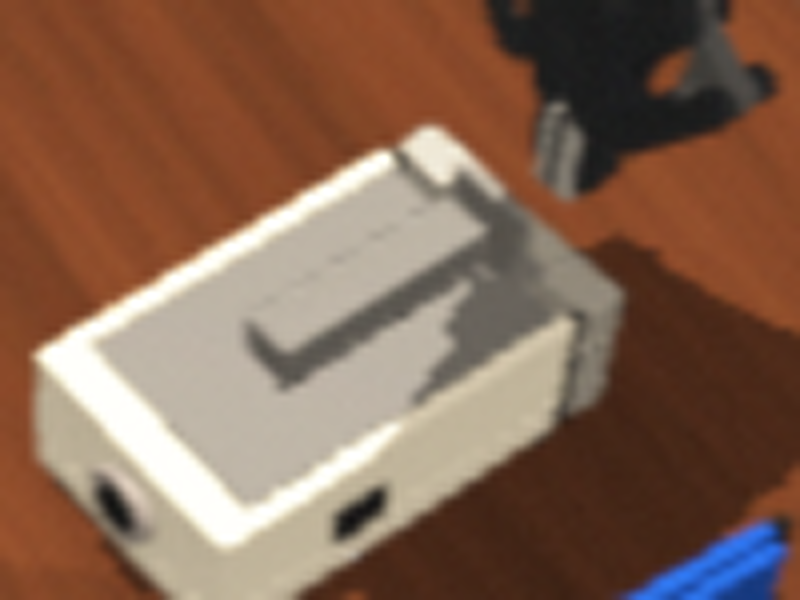

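The finger tips (~(565,190)) are in front of the pad and about 3 mm towards −y of the bar line. I'll centre, let the arm settle, then approach gently.

```bash
cat > st.py <<'E'
from h import *; from cell import bot
s=bot.get_state(); p=s["position"]; a=np.radians(7.5); T=np.array([[np.cos(a),np.sin(a),0],[-np.sin(a),np.cos(a),0],[0,0,1]])
M=R.from_rotvec(s["eef_rot"]).as_matrix()
print("t%.2f"%s["time"],"unit-frame tcp mm",(T@p*1000).round(1)-[542,-60,0],"F",(T@s["wrist_force"]).round(1),"tq",s["ft_torque"].round(2),"w%.1f gf%.0f"%(s["grip_width"]*1000,s["grip_force"]),"toolx",(T@M[:,0]).round(3),"toolz",(T@M[:,2]).round(3))
E
python3 -m inch '[[0,[0,-0.035,0.02],[0,0,0]],[0,[0,-0.035,0.02],[0,0,0]],[0,[0,-0.035,0.02],[0,0,0]]]'>/dev/null; python3 st.py
python3 -m inch '[[0,[-0.03,0,0],[0,0,0]],[0,[-0.06,0,0],[0,0,0]],[0,[-0.06,0,0],[0,0,0]]]'>/dev/null; python3 st.py
python3 -m inch '[[0,[0,0,0],[0,0,0]],[0,[0,0,0],[0,0,0]]]'>/dev/null; python3 st.py
```

```text
t2.83 unit-frame tcp mm [106.5   2.7  68.7] F [ 0.2 -0.5 -0.2] tq [-0.03  0.04 -0.08] w-0.0 gf0 toolx [1.    0.004 0.003] toolz [ 0.003 -0.    -1.   ]
t3.08 unit-frame tcp mm [97.3  2.2 67. ] F [-1.   0.   0.3] tq [ 0.   -0.01  0.  ] w-0.1 gf0 toolx [ 1.     0.003 -0.001] toolz [-0.001 -0.    -1.   ]
t3.25 unit-frame tcp mm [98.2  2.3 67. ] F [ 0.6 -0.2  0.6] tq [-0.01  0.01 -0.01] w-0.4 gf0 toolx [1.    0.003 0.   ] toolz [ 0. -0. -1.]
```

```bash

python3 -m inch '[[0,[-0.02,0,0],[0,0,0]],[0,[-0.04,0,0],[0,0,0]],[0,[-0.04,0,0],[0,0,0]]]'>/dev/null; python3 st.py
python3 -m inch '[[0,[-0.01,0,0],[0,0,0]],[0,[-0.01,0,0],[0,0,0]]]'>/dev/null; python3 st.py
python3 -m inch '[[0,[-0.01,0,0],[0,0,0]],[0,[-0.01,0,0],[0,0,0]]]'>/dev/null; python3 st.py
python3 -m inch '[[0,[-0.01,0,0],[0,0,0]],[0,[-0.01,0,0],[0,0,0]]]'>/dev/null; python3 st.py
python3 -m inch '[[0,[-0.01,0,0],[0,0,0]],[0,[-0.01,0,0],[0,0,0]]]'>/dev/null; python3 st.py
```

```text
t3.50 unit-frame tcp mm [92.8  2.4 66.7] F [-0.  -0.3  0.3] tq [ 0.02 -0.03  0.03] w-0.1 gf0 toolx [ 1.     0.003 -0.001] toolz [-0.001 -0.    -1.   ]
t3.67 unit-frame tcp mm [92.   2.4 66.9] F [ 0.1 -0.1  0.7] tq [ 0.02  0.04 -0.  ] w0.2 gf0 toolx [ 1.     0.003 -0.   ] toolz [-0. -0. -1.]
t3.83 unit-frame tcp mm [90.9  2.4 66.9] F [ 0.2 -0.1  0.6] tq [-0.05  0.03  0.  ] w-0.1 gf0 toolx [ 1.     0.003 -0.   ] toolz [-0.  0. -1.]
t4.00 unit-frame tcp mm [89.6  2.3 66.9] F [-0.5 -0.5 -0.6] tq [ 0.03 -0.03 -0.02] w-0.1 gf0 toolx [ 1.     0.003 -0.   ] toolz [-0. -0. -1.]
t4.17 unit-frame tcp mm [88.5  2.3 66.9] F [ 0.1 -0.5 -0.5] tq [ 0.03  0.05 -0.  ] w0.4 gf0 toolx [1.    0.003 0.   ] toolz [ 0. -0. -1.]
```

```bash

for i in 1 2 3 4; do python3 -m inch '[[0,[-0.006,0,0],[0,0,0]],[0,[-0.006,0,0],[0,0,0]]]'>/dev/null; python3 st.py|cut -c1-75; done
```

```text
t4.33 unit-frame tcp mm [87.9  2.3 67. ] F [ 0.4 -0.3  0.2] tq [ 0.02  0.08
t4.50 unit-frame tcp mm [87.8  2.3 67.2] F [ 1.9 -0.3  0.2] tq [ 0.01 -0.39
t4.67 unit-frame tcp mm [87.8  2.3 67.5] F [ 4.4 -0.7  0.3] tq [-0.   -0.88
t4.83 unit-frame tcp mm [87.7  2.3 67.8] F [ 5.8 -0.6 -0.3] tq [ 0.1  -1.18
```

```bash

for i in 1 2 3 4; do python3 -m inch '[[0,[-0.006,0,0],[0,0,0]],[0,[-0.006,0,0],[0,0,0]]]'>/dev/null; python3 st.py|cut -c1-120; done
```

```text
t5.00 unit-frame tcp mm [87.7  2.2 68.1] F [ 7.2 -0.2  0.2] tq [ 0.09 -1.41  0.03] w-0.1 gf3 toolx [1.    0.003 0.005] t
t5.17 unit-frame tcp mm [87.6  2.3 68.4] F [8.4 0.2 1.1] tq [ 0.18 -1.58 -0.01] w-0.1 gf4 toolx [1.    0.003 0.007] tool
t5.33 unit-frame tcp mm [87.3  2.3 68.5] F [ 7.8 -0.5 -1.2] tq [ 0.13 -1.89  0.01] w-0.5 gf4 toolx [1.    0.003 0.008] t
t5.50 unit-frame tcp mm [86.9  2.3 68.5] F [ 8.7 -0.9 -1. ] tq [ 0.18 -2.05 -0.04] w-0.2 gf5 toolx [1.    0.003 0.008] t
```

```bash

for i in 1 2 3 4 5; do python3 -m inch '[[0,[-0.008,0,0],[0,0,0]],[0,[-0.008,0,0],[0,0,0]]]'>/dev/null; python3 st.py|cut -c1-120; done
```

```text
t5.67 unit-frame tcp mm [86.1  2.3 68.6] F [ 9.8  0.4 -0.2] tq [ 0.21 -2.09  0.02] w0.3 gf5 toolx [1.    0.003 0.008] to
t5.83 unit-frame tcp mm [85.3  2.3 68.9] F [ 9.9 -0.6  0.7] tq [ 0.15 -2.07 -0.03] w0.2 gf5 toolx [1.    0.003 0.009] to
t6.00 unit-frame tcp mm [85.1  2.3 69.1] F [10.3 -0.2  0.2] tq [ 0.18 -2.3  -0.04] w-0.4 gf5 toolx [1.    0.003 0.01 ] t
t6.17 unit-frame tcp mm [84.9  2.3 69.4] F [12.4 -0.7 -0. ] tq [ 0.2  -2.66 -0.06] w0.0 gf6 toolx [1.    0.003 0.012] to
t6.33 unit-frame tcp mm [84.8  2.3 69.6] F [14.7 -1.9 -1.6] tq [ 0.3  -3.03 -0.04] w0.1 gf7 toolx [1.    0.003 0.014] to
```

```bash

python3 -m inch '[[0,[0.004,0,0],[0,0,0]],[0,[0.004,0,0],[0,0,0]]]'>/dev/null; python3 st.py|cut -c1-120;python3 -m inch '[[0,[0,0,-0.01],[0,0,0]],[0,[0,0,-0.01],[0,0,0]]]'>/dev/null; python3 st.py|cut -c1-120; python3 -m inch '[[0,[0,0,-0.01],[0,0,0]],[0,[0,0,-0.01],[0,0,0]]]'>/dev/null; python3 st.py|cut -c1-120
```

```text
t6.50 unit-frame tcp mm [84.9  2.3 69.6] F [13.4 -1.   0.2] tq [ 0.21 -2.79 -0.03] w-0.1 gf6 toolx [1.    0.003 0.013] t
t6.67 unit-frame tcp mm [84.5  2.3 70.8] F [12.1 -0.6  0.8] tq [ 0.2  -2.59 -0.01] w0.4 gf6 toolx [1.    0.003 0.012] to
t6.83 unit-frame tcp mm [83.7  2.3 71.7] F [10.5 -0.7  0.1] tq [ 0.22 -2.23 -0.01] w-0.0 gf5 toolx [1.    0.003 0.01 ] t
```

```bash

python3 -m inch '[[0,[-0.008,0,0],[0,0,0]],[0,[-0.008,0,0],[0,0,0]]]'>/dev/null; python3 st.py|cut -c1-120;
python3 -m inch '[[0,[-0.004,0,-0.01],[0,0,0]],[0,[-0.004,0,-0.01],[0,0,0]]]'>/dev/null; python3 st.py|cut -c1-120
```

```text
t7.00 unit-frame tcp mm [82.6  2.4 71.6] F [10.9 -1.2  1.2] tq [ 0.18 -2.32  0.03] w0.3 gf5 toolx [1.    0.003 0.01 ] to
t7.17 unit-frame tcp mm [82.4  2.4 73. ] F [10.4  0.   1. ] tq [ 0.21 -2.36  0.  ] w-0.4 gf5 toolx [1.    0.003 0.011] t
```

```bash

for i in 1 2; do python3 -m inch '[[0,[-0.007,0,0],[0,0,0]],[0,[-0.007,0,0],[0,0,0]]]'>/dev/null; python3 st.py|cut -c1-120; done
python3 - <<'E'
from h import *; from cell import imaging; import cv2
c=imaging.capture("side"); cv2.imwrite("pics/side3c.png",cv2.resize(c["color"][175:235,325:405,::-1],(800,600),interpolation=cv2.INTER_CUBIC))
E
```

```text
t7.33 unit-frame tcp mm [81.6  2.4 72.9] F [10.8 -0.2  1.8] tq [ 0.2  -2.39 -0.07] w0.1 gf6 toolx [1.    0.003 0.011] to
t7.50 unit-frame tcp mm [81.   2.4 73. ] F [11.7 -0.2  0.4] tq [ 0.25 -2.48 -0.04] w-0.3 gf6 toolx [1.    0.003 0.011] t
```

View pics/side3c.png

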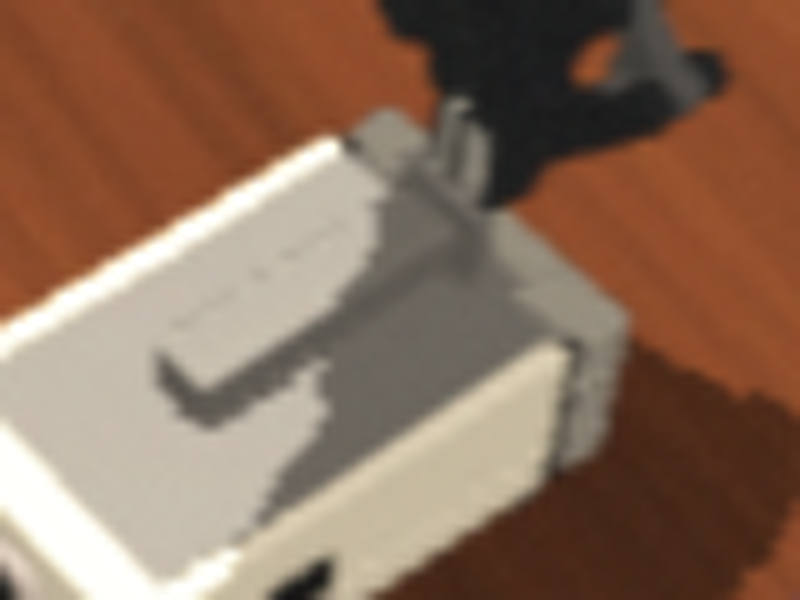

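```bash

for i in 1 2 3; do python3 -m inch '[[0,[-0.006,0,0],[0,0,0]],[0,[-0.006,0,0],[0,0,0]]]'>/dev/null; python3 st.py|cut -c1-120; done
```

```text
t7.72 unit-frame tcp mm [80.4  2.3 73.1] F [11.4  0.7  1.3] tq [ 0.24 -2.59 -0.  ] w0.0 gf6 toolx [1.    0.003 0.011] to
t7.88 unit-frame tcp mm [79.9  2.3 73.2] F [11.2  0.4  1.6] tq [ 0.24 -2.6   0.03] w0.0 gf6 toolx [1.    0.003 0.012] to
t8.05 unit-frame tcp mm [79.3  2.3 73.2] F [12.4  0.4  0.7] tq [ 0.22 -2.71  0.05] w-0.0 gf6 toolx [1.    0.003 0.012] t
```

```bash

for i in 1 2; do python3 -m inch '[[0,[-0.005,0,0],[0,0,0]],[0,[-0.005,0,0],[0,0,0]]]'>/dev/null; python3 st.py|cut -c1-120; done
```

```text
t8.22 unit-frame tcp mm [78.9  2.4 73.3] F [12.1 -1.4  2.1] tq [ 0.23 -2.71  0.03] w-0.1 gf6 toolx [1.    0.003 0.013] t
t8.38 unit-frame tcp mm [78.6  2.4 73.5] F [11.8 -0.2  0.1] tq [ 0.22 -2.79  0.03] w-0.1 gf6 toolx [1.    0.003 0.013] t
```

```bash

for i in 1 2; do python3 -m inch '[[0,[-0.004,0,0],[0,0,0]],[0,[-0.004,0,0],[0,0,0]]]'>/dev/null; python3 st.py|cut -c1-120; done
```

```text
t8.55 unit-frame tcp mm [78.6  2.4 73.7] F [13.5 -0.1  2.3] tq [ 0.25 -2.91 -0.  ] w-0.1 gf7 toolx [1.    0.003 0.014] t
t8.72 unit-frame tcp mm [78.6  2.4 73.9] F [14.6 -1.4  1.1] tq [ 0.24 -3.07  0.  ] w-0.4 gf7 toolx [1.    0.003 0.015] t
```

```bash

python3 -m inch '[[0,[0.001,0,-0.01],[0,0,0]],[0,[0.001,0,-0.01],[0,0,0]]]'>/dev/null; python3 st.py|cut -c1-120
for i in 1 2; do python3 -m inch '[[0,[-0.002,0,-0.01],[0,0,0]],[0,[-0.002,0,-0.01],[0,0,0]]]'>/dev/null; python3 st.py|cut -c1-120; done
```

```text
t8.88 unit-frame tcp mm [78.4  2.4 75. ] F [13.8 -0.4  2. ] tq [ 0.25 -2.91  0.  ] w0.2 gf7 toolx [1.    0.003 0.014] to
t9.05 unit-frame tcp mm [78.1  2.4 76.3] F [13.4 -0.   2. ] tq [ 0.26 -3.    0.01] w0.2 gf7 toolx [1.    0.003 0.014] to
t9.22 unit-frame tcp mm [77.9  2.4 77.5] F [14.  -0.3  1.6] tq [ 0.32 -2.98 -0.01] w-0.1 gf7 toolx [1.    0.003 0.014] t
```

```bash
cat > lift.py <<'E'
from h import *; from cell import imaging
a=np.radians(7.5); T=np.array([[np.cos(a),np.sin(a),0],[-np.sin(a),np.cos(a),0],[0,0,1]])
def prof(c):
    P=(cloud(c)[175:255,300:400].reshape(-1,3)@T.T-[.542,-.060,0])*1000
    o=[]
    for lo in range(-15,60,15):
        m=(P[:,0]>lo)&(P[:,0]<lo+15)&(abs(P[:,1]+1)<6)&(P[:,2]>60)&(P[:,2]<110); o.append((int(m.sum()),round(float(np.median(P[m,2])),1)))
    return o
if __name__=="__main__":
    print(prof(pickle.load(open("pics/side0.pkl","rb")))); print(prof(imaging.capture("side")))
E
python3 lift.py
```

```text
[(23, 78.7), (24, 78.6), (22, 79.0), (22, 79.2), (21, 79.3)]
[(22, 83.2), (19, 85.0), (21, 86.0), (23, 86.5), (22, 88.5)]
```

The bar profile shows the cover swung up by 0.08 rad, about 11 mm at the pad, so the nose is above the lip. A bit higher, then I'll let it come to rest on the lip.

```bash

python3 -m inch '[[0,[-0.002,0,-0.01],[0,0,0]],[0,[-0.002,0,-0.01],[0,0,0]]]'>/dev/null; python3 st.py|cut -c1-120
for i in 1 2 3; do python3 -m inch '[[0,[0.02,0,0],[0,0,0]],[0,[0.04,0,0],[0,0,0]]]'>/dev/null; python3 st.py|cut -c1-120; done
python3 -m inch '[[0,[0.15,0,0],[0,0,0]],[0,[0.15,0,-0.2],[0,0,0]],[0,[0.15,0,-0.5],[0,0,0]],[0,[0.15,0,-0.5],[0,0,0]]]'>/dev/null; python3 st.py; python3 lift.py
```

```text
t9.43 unit-frame tcp mm [77.7  2.3 78.8] F [13.2 -0.8  2.1] tq [ 0.27 -2.94 -0.  ] w0.1 gf7 toolx [1.    0.003 0.014] to
t9.60 unit-frame tcp mm [81.2  2.3 78.1] F [10.5 -0.3  1. ] tq [ 0.21 -2.4   0.05] w-0.3 gf5 toolx [1.    0.003 0.012] t
t9.77 unit-frame tcp mm [84.9  2.4 77.6] F [8.7 0.1 0.9] tq [ 0.17 -1.89 -0.01] w0.0 gf5 toolx [1.    0.003 0.009] toolz
t9.93 unit-frame tcp mm [86.7  2.3 76.3] F [ 1.5 -0.5 -0.4] tq [ 0.03 -0.46  0.  ] w0.2 gf1 toolx [1.    0.003 0.003] to
t10.27 unit-frame tcp mm [105.7   3.1 140.8] F [1.7 1.7 1.2] tq [ 0.06 -0.07 -0.02] w-0.4 gf0 toolx [1.    0.004 0.006] toolz [ 0.006 -0.    -1.   ]
[(23, 78.7), (24, 78.6), (22, 79.0), (22, 79.2), (21, 79.3)]
[(21, 81.2), (19, 82.0), (20, 83.0), (24, 84.1), (18, 85.1)]
```

The cover rests on the lip at about 0.055 rad. Next I'll go above the bar, half open, pitched with the cover.

```bash

python3 -m inch '[[50,[-0.25,0,0],[0,0.035,0]],[50,[-0.5,0,0],[0,0.035,0]],[50,[-0.75,0.015,0],[0,0.035,0]],[50,[-0.75,0.015,0.3],[0,0.035,0]],[50,[-0.75,0.015,0.3],[0,0.035,0]],[50,[-0.75,0.015,0.3],[0,0.035,0]]]' 20 >/dev/null; python3 st.py
python3 - <<'E'
from h import *; from cell import imaging; import cv2
c=imaging.capture("side"); cv2.imwrite("pics/side4c.png",cv2.resize(c["color"][155:245,295:415,::-1],(800,600),interpolation=cv2.INTER_CUBIC))
E
```

```text
t10.82 unit-frame tcp mm [10.4  0.2 97.7] F [0.6 0.6 0.5] tq [-0.01  0.01  0.02] w42.8 gf0 toolx [0.999 0.003 0.049] toolz [ 0.049  0.001 -0.999]
```

View pics/side4c.png

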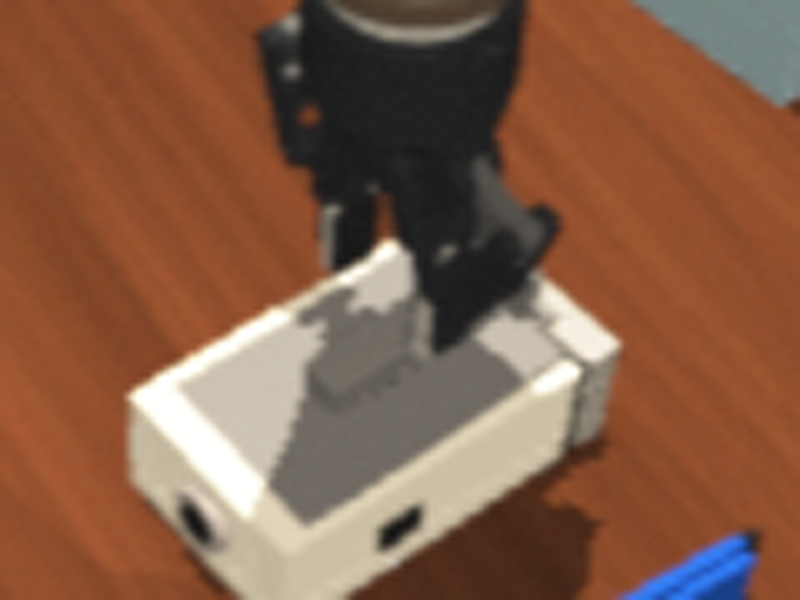

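The two fingers, tips near (330,265) and (430,350), straddle the bar. I'll lower and close gently.

```bash

python3 -m inch '[[50,[0.025,-0.005,0.1],[0,0,0]],[50,[0.025,-0.005,0.2],[0,0,0]],[50,[0.025,-0.005,0.25],[0,0,0]],[50,[0.025,-0.005,0.25],[0,0,0]]]' >/dev/null; python3 st.py
python3 -m inch '[[28,[0,0,0],[0,0,0]],[28,[0,0,0],[0,0,0]],[28,[0,0,0],[0,0,0]]]' >/dev/null; python3 st.py
python3 -m inch '[[24,[0,0,0],[0,0,0]],[24,[0,0,0],[0,0,0]]]' >/dev/null; python3 st.py
```

```text
t11.20 unit-frame tcp mm [16.6  1.2 67.6] F [ 0.1 -0.2 -0.7] tq [ 0.02  0.08 -0.  ] w42.5 gf0 toolx [0.999 0.004 0.052] toolz [ 0.052  0.001 -0.999]
t11.45 unit-frame tcp mm [17.9  1.  69.9] F [0.1 0.1 1. ] tq [0.02 0.06 0.02] w23.9 gf0 toolx [0.998 0.003 0.056] toolz [ 0.056  0.    -0.998]
t11.62 unit-frame tcp mm [17.8  0.8 69.9] F [0.3 0.6 0.5] tq [-0.02  0.04 -0.03] w20.4 gf0 toolx [0.998 0.003 0.056] toolz [ 0.056 -0.    -0.998]
```

```bash

python3 -m inch '[[24,[-0.01,0,0.02],[0,0,0]],[24,[-0.01,0,0.02],[0,0,0]]]' >/dev/null; python3 st.py
python3 -m inch '[[10,[0,0,0],[0,0,0]],[10,[0,0,0],[0,0,0]],[10,[0,0,0],[0,0,0]]]' 40 >/dev/null; python3 st.py; python3 lift.py|tail -1
```

```text
t11.78 unit-frame tcp mm [16.1  0.8 66.8] F [ 0.1 -0.3  0.5] tq [-0.03  0.08 -0.07] w20.6 gf0 toolx [0.999 0.003 0.055] toolz [ 0.055  0.    -0.999]
t12.03 unit-frame tcp mm [16.2  0.8 67. ] F [-1.8 -0.5  1.2] tq [-0.15  0.35 -0.03] w19.0 gf42 toolx [0.999 0.003 0.054] toolz [ 0.054  0.    -0.999]
[(24, 81.7), (18, 82.0), (2, 82.1), (0, nan), (2, 84.6)]
  return _methods._mean(a, axis=axis, dtype=dtype,
  ret = ret.dtype.type(ret / rcount)
```

```bash

python3 -m inch '[[10,[-0.002,0,-0.018],[0,0.0175,0]],[10,[-0.004,0,-0.036],[0,0.035,0]],[10,[-0.004,0,-0.036],[0,0.035,0]]]' >/dev/null; python3 st.py
python3 -m inch '[[10,[0,0,0],[0,0,0]],[10,[0,0,0],[0,0,0]]]' >/dev/null; python3 st.py
```

```text
t12.33 unit-frame tcp mm [15.5  0.9 71.5] F [ 0.5  0.6 -0.6] tq [ 0.01  0.09 -0.02] w18.7 gf41 toolx [0.994 0.004 0.111] toolz [ 0.111  0.    -0.994]
t12.50 unit-frame tcp mm [15.9  0.8 71.3] F [-0.1 -0.3 -1.6] tq [ 0.01  0.16 -0.02] w19.0 gf41 toolx [0.994 0.003 0.109] toolz [ 0.109  0.    -0.994]
```

```bash

python3 -m inch '[[10,[-0.002,0,-0.02],[0,0.019,0]],[10,[-0.005,0,-0.039],[0,0.038,0]],[10,[-0.005,0,-0.039],[0,0.038,0]],[10,[-0.005,0,-0.039],[0,0.038,0]]]' >/dev/null; python3 st.py
```

```text
t12.83 unit-frame tcp mm [14.8  0.9 76. ] F [-0.6 -0.2 -0.7] tq [-0.04  0.22  0.03] w18.8 gf41 toolx [0.986 0.003 0.168] toolz [ 0.168  0.    -0.986]
```

```bash

python3 -m inch '[[10,[0.015,0,0.001],[0,0,0]],[10,[0.03,0,0.002],[0,0,0]],[10,[0.03,0,0.002],[0,0,0]]]' >/dev/null; python3 st.py
for i in 1 2; do python3 -m inch '[[10,[0.02,0,0.002],[0,0,0]],[10,[0.04,0,0.003],[0,0,0]],[10,[0.04,0,0.003],[0,0,0]]]' >/dev/null; python3 st.py; done
```

```text
t13.08 unit-frame tcp mm [19.   1.  76.3] F [ 0.2  0.8 -0.8] tq [-0.    0.19  0.03] w18.9 gf41 toolx [0.986 0.003 0.169] toolz [ 0.169  0.001 -0.986]
t13.33 unit-frame tcp mm [22.  1. 76.] F [-3.1 -0.8 -1.1] tq [-0.11  0.9   0.02] w19.0 gf41 toolx [0.986 0.003 0.166] toolz [ 0.166  0.001 -0.986]
t13.58 unit-frame tcp mm [23.   1.  74.9] F [-10.1  -0.1  -0.1] tq [-0.16  2.45 -0.03] w18.6 gf42 toolx [0.987 0.003 0.159] toolz [ 0.159  0.    -0.987]
```

Drawing met resistance (10 N), so I won't force it. I'll ease back, swing a little higher, then look.

```bash

python3 -m inch '[[10,[-0.035,0,-0.003],[0,0,0]],[10,[-0.035,0,-0.003],[0,0,0]]]' >/dev/null; python3 st.py
python3 - <<'E'
from h import *; from cell import imaging; import cv2
c=imaging.capture("side"); cv2.imwrite("pics/side5c.png",cv2.resize(c["color"][155:245,295:415,::-1],(800,600),interpolation=cv2.INTER_CUBIC))
E
```

```text
t13.75 unit-frame tcp mm [22.3  1.  76.2] F [-2.8  0.7 -2. ] tq [-0.01  0.98  0.  ] w18.8 gf41 toolx [0.986 0.003 0.167] toolz [ 0.167  0.001 -0.986]
```

View pics/side5c.png

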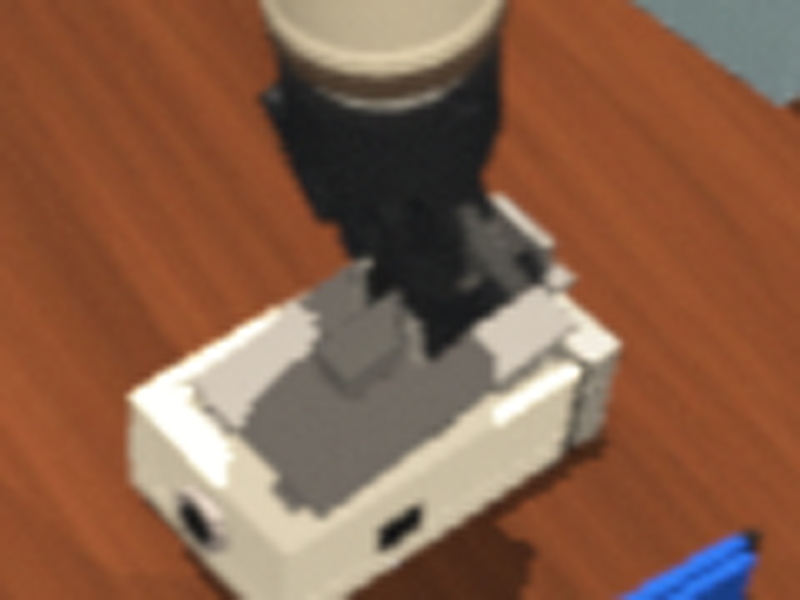

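```bash
python3 - <<'E'
from h import *; from cell import imaging; from lift import T; import cv2
for n in("side","top"):
    P=(np.mean([cloud(imaging.capture(n)) for _ in range(4)],0).reshape(-1,3)@T.T-[.542,-.06,0])*1000
    for yl,yh in((-38,-15),(15,38),(-9,9)):
        o=[]
        for x in range(-75,105,10):
            m=(P[:,0]>x)&(P[:,0]<x+10)&(P[:,1]>yl)&(P[:,1]<yh)&(P[:,2]>40)&(P[:,2]<115)
            o.append((x+5,int(m.sum()),float(np.median(P[m,2]).round(0))) if m.sum()>2 else 0)
        print(n,yl,o)
E
```

```text
side -38 [(-70, 50, 61.0), (-60, 19, 61.0), (-50, 40, 62.0), (-40, 32, 64.0), (-30, 28, 66.0), (-20, 35, 67.0), (-10, 31, 69.0), (0, 33, 70.0), (10, 59, 73.0), (20, 41, 73.0), (30, 31, 76.0), (40, 30, 76.0), (50, 32, 78.0), (60, 30, 80.0), (70, 28, 81.0), (80, 29, 75.0), (90, 18, 61.0), 0]
side 15 [(-70, 44, 61.0), (-60, 19, 60.0), (-50, 43, 62.0), (-40, 27, 64.0), (-30, 29, 66.0), (-20, 29, 68.0), (-10, 30, 69.0), (0, 23, 71.0), (10, 24, 72.0), (20, 13, 73.0), 0, 0, 0, 0, 0, 0, 0, 0]
side -9 [(-70, 36, 61.0), (-60, 9, 61.0), (-50, 23, 62.0), (-40, 26, 64.0), (-30, 24, 66.0), (-20, 44, 69.0), (-10, 24, 87.0), (0, 23, 89.0), (10, 29, 91.0), (20, 6, 91.0), 0, 0, 0, 0, 0, (80, 23, 96.0), 0, 0]
top -38 [0, 0, 0, 0, 0, 0, 0, 0, 0, 0, 0, 0, 0, 0, 0, 0, 0, 0]
top 15 [(-70, 32, 61.0), (-60, 21, 58.0), (-50, 30, 63.0), (-40, 20, 64.0), (-30, 8, 66.0), 0, 0, 0, 0, 0, 0, 0, 0, 0, (70, 5, 83.0), (80, 29, 61.0), (90, 16, 61.0), 0]
top -9 [0, 0, 0, 0, 0, 0, 0, 0, 0, 0, 0, 0, 0, 0, 0, (80, 6, 99.0), (90, 10, 79.0), 0]
```

```bash

python3 -m inch '[[10,[0,0,-0.008],[0,0,0]],[10,[0,0,-0.008],[0,0,0]],[10,[0,0,-0.008],[0,0,0]]]' >/dev/null; python3 st.py
python3 -m inch '[[10,[0.01,0,0],[0,0,0]],[10,[0.02,0,0],[0,0,0]],[10,[0.02,0,0],[0,0,0]]]' >/dev/null; python3 st.py
```

```text
t14.45 unit-frame tcp mm [22.4  0.8 77.3] F [-5.3  1.1 -4.6] tq [-0.09  1.55 -0.06] w19.3 gf41 toolx [0.986 0.003 0.167] toolz [ 0.167  0.    -0.986]
t14.70 unit-frame tcp mm [22.7  0.8 76.7] F [-8.9  0.5 -3.6] tq [-0.17  2.34  0.  ] w18.9 gf41 toolx [0.987 0.003 0.163] toolz [ 0.163  0.    -0.987]
```

```bash

python3 -m inch '[[10,[-0.045,0,0.008],[0,0,0]],[10,[-0.045,0,0.008],[0,0,0]],[10,[-0.045,0,0.008],[0,0,0]]]' >/dev/null; python3 st.py
python3 -m inch '[[10,[0,0,0.002],[0,0.01,0]],[10,[0,0,0.005],[0,0.02,0]],[10,[0,0,0.005],[0,0.02,0]]]' >/dev/null; python3 st.py
python3 -m inch '[[10,[0.01,0,0.002],[0,0,0]],[10,[0.025,0,0.004],[0,0,0]],[10,[0.025,0,0.004],[0,0,0]]]' >/dev/null; python3 st.py
python3 -m inch '[[10,[0.01,0,0.002],[0,0,0]],[10,[0.02,0,0.003],[0,0,0]],[10,[0.02,0,0.003],[0,0,0]]]' >/dev/null; python3 st.py
```

```text
t14.95 unit-frame tcp mm [22.1  0.8 77.2] F [-1.9 -0.3 -1.6] tq [-0.04  0.49  0.03] w18.8 gf41 toolx [0.985 0.003 0.172] toolz [ 0.172  0.    -0.985]
t15.20 unit-frame tcp mm [21.7  0.9 76.6] F [-1.2 -0.4  2.4] tq [-0.02  0.59  0.02] w19.0 gf42 toolx [0.979 0.004 0.203] toolz [ 0.203  0.    -0.979]
t15.45 unit-frame tcp mm [22.6  0.8 75.4] F [-5.   0.6  3.1] tq [-0.15  1.63 -0.04] w18.9 gf42 toolx [0.98  0.003 0.197] toolz [ 0.197  0.    -0.98 ]
t15.70 unit-frame tcp mm [23.3  0.8 74.5] F [-6.7  0.5  1.5] tq [-0.23  2.07 -0.04] w19.1 gf42 toolx [0.981 0.003 0.194] toolz [ 0.194  0.    -0.981]
```

```bash

python3 -m inch '[[10,[-0.045,0,-0.006],[0,0,0]],[10,[-0.045,0,-0.006],[0,0,0]],[10,[-0.045,0,-0.006],[0,0,0]]]' >/dev/null; python3 st.py
python3 - <<'E'
from h import *
P=cloud(pickle.load(open("pics/top0.pkl","rb")))
c=pickle.load(open("pics/top0.pkl","rb"))["color"]
S=P[152:218,376:424]*1000
for v in range(0,66,3): print(S[v,24,0].round(0), S[v:v+3,::3,2].mean(0).round(0).astype(int))
print(S[33,::3,1].round(0))
E
```

```text
t15.95 unit-frame tcp mm [21.6  0.9 76. ] F [-0.9  0.5 -1. ] tq [-0.09  0.25 -0.02] w19.0 gf41 toolx [0.98  0.003 0.201] toolz [ 0.201  0.001 -0.98 ]
663.0 [ 1 -1  0  2 -2  0  3  1  0  5  5  2  0  1  1 -2]
655.0 [ 3  2 22  0  2  1  5  1  0  3  2  3 -3  0  5  1]
646.0 [-1  2 59 22  7  9  7  9  5 12 13 16 50 42  2  0]
631.0 [ 3  2 61 57 21 22 25 23 21 23 20 23 60 60  2  3]
622.0 [-1  2 58 57 18 18 21 24 22 24 21 23 61 63  3 -1]
614.0 [                   0                    0                   60
                   59                   19                   19
 -9223372036854775808                   21                   20
                   20                   21                   23
                   58                   62                   -1
                    3]
606.0 [ 3  3 63 58 18 19 18 20 22 19 23 21 57 60  2 -2]
598.0 [                  -1                    1                   60
                   59                   21                   21
 -9223372036854775808                   23                   18
                   21                   20                   21
   
[... 912 characters left out ...]
23 21 23 24 32 56 19  1]
504.0 [ 2  3 28 62 46 46 47 46 48 46 48 47 62 60 60  1]
489.0 [                   1                    3                   27
                   59                   60 -9223372036854775808
                   61                   61                   62
                   58                   60                   60
                   61                   59                   60
                    2]
483.0 [ 1  5 19 34 32 28 26 44 47 41 23 18 18 12  0 -1]
480.0 [ 0  2 -2  3  2  0  1  2 -2  4  1  2  1  1  4  1]
[-105. -114. -116. -124. -134. -141. -150. -159. -166. -174. -182. -191.
 -198. -206. -225. -234.]<stdin>:5: RuntimeWarning: invalid value encountered in cast
```

The blue twin shows cells up to about z 54 in the bay, from −34 to +30 along x. The cover's rear ribs probably catch on a cell end. Swinging higher about the lip should lift them clear.

```bash

python3 -m inch '[[10,[-0.003,0,-0.035],[0,0.032,0]],[10,[-0.0065,0,-0.071],[0,0.064,0]],[10,[-0.0065,0,-0.071],[0,0.064,0]],[10,[-0.0065,0,-0.071],[0,0.064,0]]]' >/dev/null; python3 st.py
python3 -m inch '[[10,[0.008,0,0.001],[0,0,0]],[10,[0.017,0,0.003],[0,0,0]],[10,[0.017,0,0.003],[0,0,0]]]' >/dev/null; python3 st.py
python3 -m inch '[[10,[0.008,0,0.001],[0,0,0]],[10,[0.017,0,0.003],[0,0,0]],[10,[0.017,0,0.003],[0,0,0]]]' >/dev/null; python3 st.py
```

```text
t16.28 unit-frame tcp mm [18.4  0.7 84.1] F [-0.1 -0.4 -1.3] tq [-0.03  0.33  0.02] w19.3 gf41 toolx [0.955 0.004 0.297] toolz [ 0.297  0.    -0.955]
t16.53 unit-frame tcp mm [20.1  0.8 83.6] F [-3.5 -0.6  1.2] tq [-0.26  1.25 -0.02] w18.5 gf42 toolx [0.955 0.003 0.295] toolz [ 0.295  0.001 -0.956]
t16.78 unit-frame tcp mm [20.5  0.7 83.2] F [-5.7  0.   2.5] tq [-0.28  1.97 -0.04] w18.9 gf42 toolx [0.956 0.003 0.293] toolz [ 0.293  0.    -0.956]
```

```bash

python3 -m inch '[[10,[-0.035,0,-0.01],[0,0,0]],[10,[-0.035,0,-0.01],[0,0,0]],[10,[-0.035,0,-0.01],[0,0,0]]]' >/dev/null; python3 st.py
for i in 1 2 3; do python3 -m inch '[[10,[-0.003,0,-0.01],[0,0,0]],[10,[-0.003,0,-0.01],[0,0,0]],[10,[-0.003,0,-0.01],[0,0,0]]]' >/dev/null; python3 st.py; done
```

```text
t17.03 unit-frame tcp mm [19.2  1.1 84.8] F [ 0.2 -0.  -0.6] tq [-0.03  0.39  0.02] w18.7 gf41 toolx [0.954 0.003 0.299] toolz [ 0.299  0.001 -0.954]
t17.28 unit-frame tcp mm [18.   0.9 85.7] F [ 0.   0.2 -1.5] tq [-0.06  0.36  0.04] w18.8 gf41 toolx [0.955 0.003 0.298] toolz [ 0.298  0.001 -0.955]
t17.53 unit-frame tcp mm [16.9  0.9 86.5] F [-0.5  0.2 -1. ] tq [-0.12  0.31 -0.05] w19.3 gf41 toolx [0.955 0.003 0.298] toolz [ 0.298  0.001 -0.955]
t17.78 unit-frame tcp mm [16.3  0.9 87.5] F [ 2.4 -0.3 -5.4] tq [-0.01 -0.18 -0.03] w19.1 gf41 toolx [0.955 0.003 0.298] toolz [ 0.298  0.001 -0.955]
```

```bash

python3 -m inch '[[10,[0,0,0.008],[0,0,0]],[10,[0.01,0,0.008],[0,0,0]],[10,[0.025,0,0.008],[0,0,0]],[10,[0.025,0,0.008],[0,0,0]]]' >/dev/null; python3 st.py
for i in 1 2 3; do python3 -m inch '[[10,[0.008,0,0],[0,0,0]],[10,[0.017,0,0],[0,0,0]],[10,[0.017,0,0],[0,0,0]]]' >/dev/null; python3 st.py; done
```

```text
t18.12 unit-frame tcp mm [19.3  0.9 87.4] F [ 1.3 -0.1 -0.5] tq [-0.05  0.36  0.02] w18.7 gf41 toolx [0.955 0.003 0.297] toolz [ 0.297  0.001 -0.955]
t18.37 unit-frame tcp mm [21.4  0.9 88.2] F [-0.1  0.6 -1.2] tq [-0.08  0.37  0.01] w19.6 gf41 toolx [0.955 0.003 0.297] toolz [ 0.297  0.001 -0.955]
t18.62 unit-frame tcp mm [23.4  0.9 88.7] F [-0.2  0.6 -1. ] tq [-0.06  0.38  0.04] w19.0 gf41 toolx [0.955 0.003 0.298] toolz [ 0.298  0.001 -0.955]
t18.87 unit-frame tcp mm [25.3  0.9 89.3] F [ 0.2  0.8 -0.6] tq [-0.07  0.35  0.01] w18.9 gf41 toolx [0.955 0.003 0.297] toolz [ 0.297  0.001 -0.955]
```

Free now, at no force and about 14 mm drawn. A little farther, then lift straight up.

```bash

python3 -m inch '[[10,[0.015,0,0],[0,0,0]],[10,[0.03,0,0],[0,0,0]],[10,[0.03,0,0],[0,0,0]]]' >/dev/null; python3 st.py
python3 -m inch '[[10,[0.003,0,-0.01],[0,0,0]],[10,[0.006,0,-0.02],[0,0,0]],[10,[0.012,0,-0.04],[0,0,0]],[10,[0.012,0,-0.04],[0,0,0]]]' >/dev/null; python3 st.py
python3 -m inch '[[10,[0.03,0,-0.1],[0,0,0]],[10,[0.09,0,-0.3],[0,0,0]],[10,[0.15,0,-0.5],[0,0,0]],[10,[0.21,0,-0.7],[0,0,0]],[10,[0.21,0,-0.7],[0,0,0]]]' >/dev/null; python3 st.py
```

```text
t19.12 unit-frame tcp mm [29.   1.  90.5] F [-0.5 -0.2 -0.4] tq [-0.07  0.35  0.04] w19.2 gf41 toolx [0.955 0.003 0.298] toolz [ 0.298  0.001 -0.955]
t19.45 unit-frame tcp mm [28.6  1.  95.8] F [ 0.9 -0.3 -2.2] tq [-0.04  0.36  0.01] w18.8 gf41 toolx [0.955 0.003 0.298] toolz [ 0.298  0.001 -0.955]
t19.87 unit-frame tcp mm [ 30.9   1.  188.2] F [ 1.3 -0.6 -0.5] tq [ 0.01  0.31 -0.04] w19.1 gf41 toolx [0.952 0.004 0.305] toolz [ 0.305 -0.    -0.952]
```

The cover is out. Now carry it to the free table between the unit and the grasper, levelling on the way.

```bash

python3 -m inch '[[10,[0,-0.25,0],[0,0,0]],[10,[0,-0.5,0],[0,0,0]],[10,[0,-0.75,0],[0,0,0]],[10,[0,-0.98,0],[0,0,0]],[10,[0,-0.98,0],[0,0,0]]]' >/dev/null
python3 -m inch '[[10,[0,-0.25,0],[0,-0.05,0]],[10,[0,-0.5,0],[0,-0.1,0]],[10,[0,-0.75,0],[0,-0.15,0]],[10,[0,-0.98,0],[0,-0.194,0]],[10,[0,-0.98,0],[0,-0.194,0]],[10,[0,-0.98,0],[0,-0.194,0]],[10,[0,-0.98,0],[0,-0.194,0]]]'|grep pos; python3 st.py
python3 - <<'E'
from h import *; from cell import imaging; import cv2
c=imaging.capture("top"); P=cloud(c); u0,v0=130,100
cv2.imwrite("pics/top6c.png",cv2.resize(c["color"][v0:v0+180,u0:u0+240,::-1],(800,600),interpolation=cv2.INTER_CUBIC))
for p in((157,150),(157,200),(140,240),(325,190)): print(p,P[p[1],p[0]].round(3))
E
```

```text
position: [0.5405, 0.2482, 0.1818]
t20.87 unit-frame tcp mm [ 26.3 235.5 181.8] F [ 0.2 -0.7 -0.5] tq [-0.   -0.02 -0.04] w18.9 gf41 toolx [ 1.     0.004 -0.004] toolz [-0.004 -0.001 -1.   ]
(157, 150) [0.655 0.531 0.001]
(157, 200) [0.508 0.518 0.01 ]
(140, 240) [ 0.394  0.562 -0.002]
(325, 190) [0.538 0.04  0.057]
```

View pics/top6c.png

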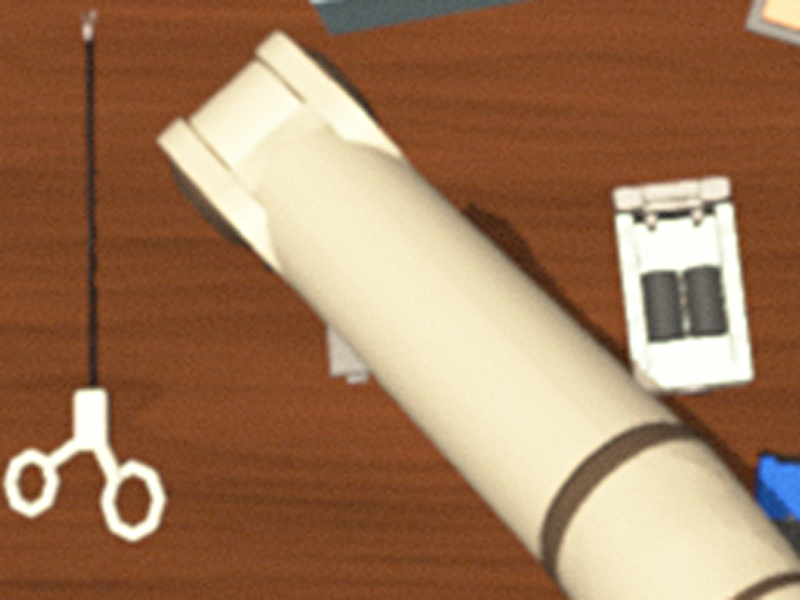

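The unit at (685,290) is open with both old cells in place. The cover's rear shows at (345,355), and the table around it is clear of the grasper at (90,300). I'll lower it and check that it's level.

```bash

python3 -m inch '[[10,[0,0,0.3],[0,0,0]],[10,[0,0,0.6],[0,0,0]],[10,[0,0,0.9],[0,0,0]],[10,[0,0,0.9],[0,0,0]]]' >/dev/null
python3 -m inch '[[10,[0,0,0.12],[0,0,0]],[10,[0,0,0.2],[0,0,0]],[10,[0,0,0.28],[0,0,0]],[10,[0,0,0.28],[0,0,0]],[10,[0,0,0.28],[0,0,0]]]' >/dev/null; python3 st.py
cat > lev.py <<'E'
from h import *; from cell import imaging; from lift import T
P=(np.mean([cloud(imaging.capture("side")) for _ in range(4)],0).reshape(-1,3)@T.T-[.542,-.06,0])*1000
for yl,yh in((200,215),(255,270),(228,242)):
    o=[]
    for x in range(-75,105,15):
        m=(P[:,0]>x)&(P[:,0]<x+15)&(P[:,1]>yl)&(P[:,1]<yh)&(P[:,2]>8)&(P[:,2]<70)
        o.append((x+7,int(m.sum()),float(np.median(P[m,2]).round(1))) if m.sum()>4 else 0)
    print(yl,o)
E
python3 lev.py
```

```text
t21.67 unit-frame tcp mm [ 26.7 236.2  42. ] F [ 0.1  1.  -1.2] tq [0.01 0.03 0.01] w19.0 gf41 toolx [ 1.     0.003 -0.002] toolz [-0.002  0.    -1.   ]
200 [0, (-53, 17, 37.6), (-38, 22, 42.8), (-23, 20, 42.3), (-8, 21, 41.6), (7, 19, 40.9), (22, 36, 41.6), (37, 25, 40.1), (52, 16, 39.4), (67, 18, 38.5), (82, 5, 38.9), 0]
255 [0, (-53, 19, 42.4), (-38, 16, 43.0), (-23, 18, 42.7), (-8, 16, 41.7), (7, 12, 40.6), (22, 8, 40.5), 0, 0, 0, 0, 0]
228 [0, (-53, 11, 43.1), (-38, 16, 42.6), (-23, 16, 42.3), (-8, 32, 57.4), (7, 20, 59.1), (22, 8, 58.4), 0, 0, 0, (82, 19, 40.2), 0]
```

The latch end is about 0.037 rad low. I'll correct the pitch and descend until contact.

```bash

python3 -m inch '[[10,[0,0,0.05],[0,0.012,0]],[10,[0,0,0.1],[0,0.023,0]],[10,[0,0,0.16],[0,0.023,0]],[10,[0,0,0.16],[0,0.023,0]]]' >/dev/null; python3 st.py
for i in 1 2 3 4; do python3 -m inch '[[10,[0,0,0.01],[0,0,0]],[10,[0,0,0.01],[0,0,0]]]' >/dev/null; python3 st.py|cut -c1-120; done
```

```text
t22.20 unit-frame tcp mm [ 25.3 235.8  21.3] F [ 0.5  0.  -1. ] tq [ 0.02  0.08 -0.06] w18.7 gf41 toolx [1.    0.004 0.031] toolz [ 0.031 -0.001 -1.   ]
t22.37 unit-frame tcp mm [ 26.6 236.2  21. ] F [-0.9  0.1 -1.7] tq [-0.02  0.07  0.05] w19.0 gf41 toolx [0.999 0.003 0.0
t22.53 unit-frame tcp mm [ 26.6 236.2  19.8] F [ 0.6  0.1 -1.3] tq [-0.04  0.03 -0.02] w19.0 gf41 toolx [0.999 0.003 0.0
t22.70 unit-frame tcp mm [ 26.4 236.   18.5] F [-0.7  0.6 -1. ] tq [-0.09  0.08  0.01] w18.8 gf41 toolx [0.999 0.003 0.0
t22.87 unit-frame tcp mm [ 26.5 236.2  17.4] F [-0.8 -0.3 -0. ] tq [-0.02 -0.05 -0.02] w19.1 gf41 toolx [0.999 0.003 0.0
```

```bash

for i in 1 2 3 4; do python3 -m inch '[[10,[0,0,0.006],[0,0,0]],[10,[0,0,0.006],[0,0,0]]]' >/dev/null; python3 st.py|cut -c1-120; done; python3 lev.py
```

```text
t23.03 unit-frame tcp mm [ 26.5 236.2  17.3] F [-2.4 -1.3  4.5] tq [-0.23  0.26  0.04] w18.6 gf42 toolx [0.999 0.003 0.0
t23.20 unit-frame tcp mm [ 26.6 236.2  17.2] F [-3.7 -2.2 10.8] tq [-0.51  0.73 -0.04] w18.8 gf43 toolx [0.999 0.003 0.0
t23.37 unit-frame tcp mm [ 26.6 236.2  17.2] F [-6.6 -3.3 16.6] tq [-0.62  1.11  0.01] w18.6 gf44 toolx [0.999 0.003 0.0
t23.53 unit-frame tcp mm [ 26.6 236.2  17.1] F [-8.5 -3.7 22.6] tq [-0.96  1.47 -0.02] w19.3 gf44 toolx [0.999 0.003 0.0
200 [0, (-53, 16, 11.3), (-38, 21, 15.4), (-23, 20, 15.4), (-8, 20, 15.0), (7, 21, 15.8), (22, 42, 22.7), (37, 22, 16.0), (52, 15, 15.6), (67, 20, 15.0), 0, 0]
255 [0, (-53, 14, 15.1), (-38, 20, 15.2), (-23, 19, 15.5), (-8, 18, 15.2), (7, 16, 15.2), (22, 10, 15.3), 0, 0, 0, 0, 0]
228 [0, (-53, 11, 14.8), (-38, 17, 14.8), (-23, 17, 14.9), (-8, 29, 30.2), (7, 17, 33.6), (22, 9, 33.3), 0, 0, 0, (82, 12, 19.8), 0]
```

It's down and level, with the plate top at ~15 mm from end to end. I'll relieve the downward force, open, and withdraw.

```bash

python3 -m inch '[[10,[0,0,-0.02],[0,0,0]],[10,[0,0,-0.02],[0,0,0]]]' >/dev/null; python3 st.py
python3 -m inch '[[26,[0,0,0],[0,0,0]],[30,[0,0,0],[0,0,0]],[40,[0,0,0],[0,0,0]],[45,[0,0,0],[0,0,0]]]' 20 >/dev/null; python3 st.py
python3 -m inch '[[45,[0,0,-0.05],[0,0,0]],[45,[0,0,-0.15],[0,0,0]],[45,[0,0,-0.4],[0,0,0]],[45,[0,0,-0.7],[0,0,0]],[45,[0,0,-1],[0,0,0]],[45,[0,0,-1],[0,0,0]],[45,[0,0,-1],[0,0,0]]]' >/dev/null; python3 st.py;python3 lev.py
python3 - <<'E'
from h import *; from cell import imaging; import cv2
c=imaging.capture("side"); cv2.imwrite("pics/side7c.png",cv2.resize(c["color"][80:380,180:580,::-1],(800,600)))
E
```

```text
t23.90 unit-frame tcp mm [ 26.9 236.3  17.7] F [-0.  -0.3 -0.1] tq [0.02 0.01 0.04] w18.9 gf41 toolx [0.999 0.003 0.034] toolz [ 0.034  0.    -0.999]
t24.23 unit-frame tcp mm [ 26.2 236.1  16.5] F [ 0.2 -0.2 -0.4] tq [-0.02  0.02 -0.04] w38.4 gf0 toolx [0.999 0.003 0.033] toolz [ 0.033  0.    -0.999]
t24.82 unit-frame tcp mm [ 24.4 237.  140.5] F [-0.4 -0.2  0.4] tq [0.07 0.05 0.03] w38.5 gf0 toolx [0.999 0.003 0.039] toolz [ 0.039  0.001 -0.999]
200 [0, (-53, 17, 14.1), (-38, 20, 15.2), (-23, 17, 15.0), (-8, 23, 14.8), (7, 17, 15.5), (22, 19, 14.7), (37, 19, 15.1), (52, 18, 14.9), (67, 17, 15.5), (82, 5, 14.8), 0]
255 [0, (-53, 17, 14.8), (-38, 16, 15.3), (-23, 18, 15.1), (-8, 19, 15.2), (7, 13, 15.4), (22, 12, 15.6), (37, 13, 15.4), (52, 10, 16.0), (67, 10, 15.0), 0, 0]
228 [0, (-53, 11, 14.9), (-38, 14, 15.2), (-23, 16, 15.0), (-8, 28, 31.7), (7, 17, 33.5), (22, 18, 33.1), (37, 17, 33.3), (52, 17, 32.9), (67, 14, 33.3), (82, 20, 25.9), 0]
```

View pics/side7c.png

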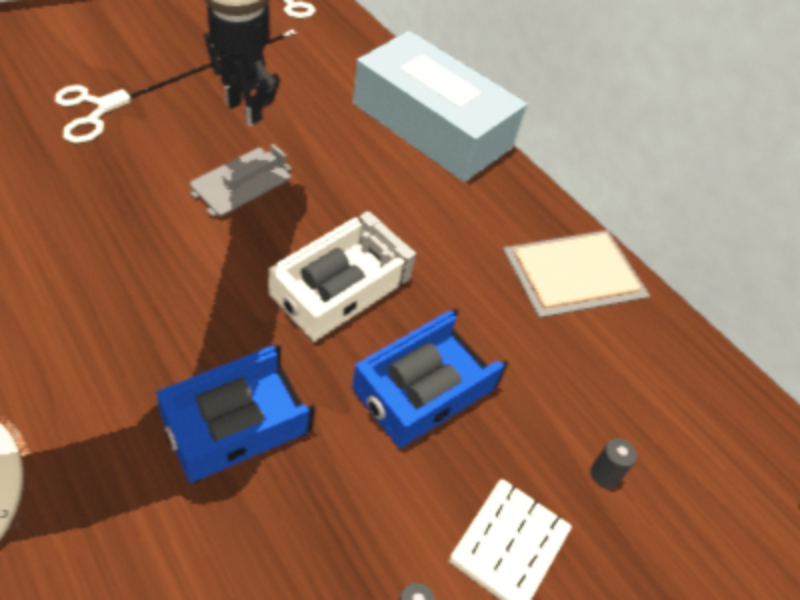

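The picture shows the cover flat on the table at (243,180), grip bar up and intact. It is clear of the open unit (343,275) and the grasper (130,95), nothing else has moved, and the gripper is free above it.

```bash
python3 -c "
from cell import bot; print(bot.sign_off())"
```

```text
the job is handed in; nothing more can be done
None
```

The job is handed in: I freed the latch, drew the cover out (it caught at about 10 N, so I backed off and swung it higher) and set it flat on the open table, grip bar up, clear of the unit, in about 25 s; cells, peg board and grasper were not touched.

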